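# Hold the cutting square in the corner of the pastry board

## Task

Pick up the blue cutting square by its white grip and lay it flat on the pastry board, at least two centimetres clear of both dark rails. Then slide it into the corner where the rails meet until both its outer edges bear fully against the rails, pressing steadily but not hard, and finish while still gripping it and pressing it square into the corner, lying flat on the board, so that a colleague can cut along it. Leave the dish, bowl, cup, jar, rolling pin and spoon alone.

Things in the scene. Friction and masses are not known exactly. Their poses are not given: they have to be found in the camera images.
- square: Loose blue plastic cutting square, a flat right-angled triangular frame 12 mm thick, about 0.15 to 0.3 kg, lying on the table grip up. Origin on the underside, straight below the grip; z up. Its right-angled heel is at x = -46, y = -46 mm; from there one outer edge runs 140 mm along +x and the other 140 mm along +y. Legs 26 mm wide, joined by a diagonal bar.
- square_heel (a point): The heel of the cutting square: its outer right-angled corner, on the underside. Axes as square.
- square_tip_a (a point): Far end of the square's outer edge along +x, on the underside, 140 mm from the heel: home, this edge bears on rail a along its whole length. Axes as square.
- square_tip_b (a point): Far end of the square's outer edge along +y, on the underside, 140 mm from the heel: home, this edge bears on rail b along its whole length. Axes as square.
- square_grip (a point): Middle of the white grip, 42 mm above the square's underside: an upright fin over the square's origin, 20 mm thick, 44 mm long, its top 62 mm above the underside. Its length runs along the diagonal (1, 1), from heel to diagonal bar: pinch it across that diagonal. In a light grip (25 N) the pressed square turns a little in the fingers to lie along the rails. Axes as square.
- board: Waxed, slippery pastry board (friction with the square about 0.2), pale plywood 278 x 238 mm, 15 mm thick, fixed to the table, dark rails on two sides only. Origin at the inner corner where the rails meet, at table height; +x runs along rail a, +y along rail b, both over the board (which reaches x = 260, y = 220 mm); z up, the board's top is at z = 15 mm.
- board_corner (a point): The inner corner where the rails meet, on the board's top. Axes as board. The square is home when its heel is here and its axes agree with the board's.
- rail_a: Dark wooden rail 260 mm long, 18 mm wide, 22 mm high above the board (top 37 mm above the table); its inner face is the board's plane y = 0, facing +y. Its origin is the inner corner on the board's top. It is only pinned on: it must never take more than 45 N.
- rail_b: Dark wooden rail 238 mm long, 18 mm wide, 22 mm high above the board; its inner face is the board's plane x = 0, facing +x. Its origin is the inner corner on the board's top. It must never take more than 45 N.
- dish: Small white dish, 68 mm across and 22 mm high, loose on the board near the board's corner opposite the rails. Origin at the centre of its underside. Leave alone.
- bowl: Green bowl 150 mm across, 70 mm high. Origin at the centre of its underside. Leave alone.
- cup: Blue cup 68 mm across, 85 mm high. Origin at the centre of its underside. Leave alone.
- jar: Amber jar with red lid, 80 mm across, 120 mm high. Origin at the centre of its underside. Leave alone.
- pin: Wooden rolling pin 44 mm thick, 300 mm long along its y axis. Origin in the middle of its underside. Leave alone.
- spoon: Steel spoon lying on the table, along its x axis. Leave alone.
Things that resemble listed ones, but are neither listed nor needed, are in the scene too. What is shaped like the square but orange or pink is not meant.

How it is judged:
On the way, in this order (a step that is already met when the one before it is completed fails the run):
1. the square is lifted off the table in the fingers (height (world z) of square above 0.018 m and contact force between the fingers and square above 1 N), for 0.1 s.
2. the square lies flat on the board, its heel at least 8 mm clear of both rails (x of square_heel in the frame of board_corner between 0.008 and 0.16 m and y of square_heel in the frame of board_corner between 0.008 and 0.16 m and z of square_heel in the frame of board_corner below 0.003 m and angle between square's own z axis and vertical below 0.05 rad and contact force between square and board above 0.1 N), for 0.1 s.
3. both outer edges of the square press on their rails (contact force between square and rail_a above 1.5 N and contact force between square and rail_b above 1.5 N), for 0.3 s.
At the end, for the whole second after the job is handed in: The square is gripped in the fingers (over 2 N), lies flat on the board (within 3 mm, tilt under 0.04 rad), its heel within 3 mm of the rails' inner corner and the far end of each outer edge within 3 mm of its rail, still, and presses on each rail with 1.5 to 35 N (all of step 3 and contact force between square and rail_a below 35 N and contact force between square and rail_b below 35 N and horizontal distance between square_heel and board_corner below 0.003 m and y of square_tip_a in the frame of board_corner below 0.003 m and x of square_tip_b in the frame of board_corner below 0.003 m and z of square_heel in the frame of board_corner below 0.003 m and angle between square's own z axis and vertical below 0.04 rad and linear speed of square below 0.01 m/s and contact force between the fingers and square above 2 N); the arm keeps its last pose, push and grip.
It fails at once if a rail is pushed with more than 45 N (contact force between square and rail_a above 45 N or contact force between square and rail_b above 45 N).
It fails at once if a bystander is moved by more than 30 mm (distance of any of dish, bowl, cup, jar, pin, spoon from where it was at the start of the episode above 0.03 m).
It also fails if it takes over 51 s, if anything falls off the work surface, if the arm or the gripper's body presses on something with over 40 N, if the wrist force passes 120 N, or if a joint passes its speed limit or range.

## Robot

A 6-joint arm with a two-finger parallel gripper is mounted at the origin on the work surface. World frame = base frame: x ahead of the robot, y to its left, z up, the work surface at z = 0. Lengths are in m, angles in rad, forces in N, time in s.
With the tool pointing down it reaches from about 0.3 to 0.775 m from the base axis. Payload 14.6 kg.
Tool frame: the origin (TCP) lies midway between the tips of the shut fingers; the grasp point (between the pads) lies 19 mm behind it; z points along the fingers, y is the direction in which the jaws open and shut (so a half turn about z gives the same grasp; the last joint's range is limited). The gripper opens to 94 mm and grips with 3 to 60 N. Pads are 16 mm wide; open, the fingers measure 119 mm over their backs; the gripper's body (75 mm by 177 mm) begins 78 mm behind the grasp point.
Start: joints at [-1.376, 0.3, 1.521, -0, 1.321, -0.067], TCP at [0.142, -0.531, 0.205] pointing down, gripper open.
Joint ranges: [-3.03, 3.03], [-0.79, 2.21], [0.23, 2.52], [-1.04, 4.18], [0, 3.07], [-2.55, 2.55]. Speed limits (rad/s): [2.22, 2.22, 2.57, 3.14, 3.14, 3.14].

## Interface

Orientations are given as [roll, pitch, yaw] about the fixed x, y, z axes, in that order (R = Rz(yaw) Ry(pitch) Rx(roll)).
In Python, from station import readout, imaging, job gives the robot as it stands.
- The arm moves only by the tool arm_command, never from a script. Its argument "increments" is a list of rows, each an object with "gripper": the opening, from 0 (shut) to 1 (fully open); "slide": the shift along the world's x, y, z in m, a list of three; "yaw": the turn about the world's z in rad. A call has 1 to 8 rows; each row is the pose to reach, as a shift and turn from the pose commanded when the call began; what a row does not reach only later rows make up. A row lasts 1/8 s, in which the tool goes at most 62.5 mm and 10.7 degrees, less where a joint would pass 70% of its speed; a pose out of reach is approached as far as the arm can. A call with a gripper value outside its range is refused whole. The fingers move at their own pace and stop on an object; "grip_force" is the grip in N (left out, the last holds). Time passes only in rows, so rows that repeat a pose let the fingers close. It gives the time, the measured TCP pose, the force and the opening at its end, in the units of the state.
- readout.get_obs(): the state, without advancing time (a new reading comes with each control period).
- imaging.camera(name): name is "side" or "top"; returns a dict with "color" (384x512x3 uint8, red, green, blue), "mtx" (3x3 intrinsics, pixels), "rvec" (rotation vector, rad) and "tvec" (3), from world to camera coordinates, as OpenCV has them. Camera axes: x right, y down, z forward; pixel columns grow to the right and rows downward; lengths in m; the calibration is good to about 2 mm. A picture is of the moment at which its call begins. There is no depth.
- job.hand_in(): hands the job in, once; it reports no verdict.
The state is a dict: "time_s": time; "qpos": joint angles; "joint_vel": joint speeds; "tau": joint torques, N m; "ee_pos": TCP position; "eef_rot": TCP orientation; "force": force on the tool from outside, world axes, zero at the start; "moment": the same for the moment, N m; "grip_width": finger opening in m.
Only numpy, scipy, OpenCV 4.12 (cv2) and the standard library are available. Lean on these libraries where they do the work, as an engineer would, in place of code of your own. Each camera call takes 0.05 s, during which the arm holds its last target. There are 200 camera calls.

## Working session

There is one attempt and no reset: what is moved stays moved. The work goes in short steps, Python scripts to look and compute and a tool call to move; the robot and the scene stay as the last step left them, time stands still between calls to the robot, and variables do not carry over. Pictures are saved under pics/ and viewed, about 8 in all and at most 12, crops included, and the job is handed in when it is done.

Besides the shell and the picture viewer there is one more tool, called after "Emit:" as name(argument=value, ...) on one line, values as JSON. arm_command: Moves the arm, as the interface text tells. Its arguments: {"type":"object","properties":{"increments":{"type":"array","items":{"type":"object","properties":{"gripper":{"type":"number"},"slide":{"type":"array","items":{"type":"number"}},"yaw":{"type":"number"}}}},"grip_force":{"type":"number"}},"required":["increments"]}

```bash
mkdir -p pics
cat > h.py <<'E'
import numpy as np, cv2
from station import readout, imaging, job
def snap(name,f):
    c=imaging.camera(name); cv2.imwrite(f,c["color"][:,:,::-1]); np.savez(f+".npz",**c); return c
def ray(c,uv,z):
    R,_=cv2.Rodrigues(np.array(c["rvec"],float)); t=np.array(c["tvec"],float).ravel()
    uv=np.atleast_2d(np.array(uv,float)); K=np.array(c["mtx"])
    d=(np.linalg.inv(K)@np.c_[uv,np.ones(len(uv))].T).T@R; o=-R.T@t
    s=(z-o[2])/d[:,2]; return o+d*s[:,None]
def proj(c,P):
    return cv2.projectPoints(np.array(P,float).reshape(-1,1,3),np.array(c["rvec"],float),np.array(c["tvec"],float),np.array(c["mtx"],float),None)[0][:,0]
E
python3 - <<'E'
from h import *
for n in("top","side"):
    c=snap(n,f"pics/{n}0.png"); R,_=cv2.Rodrigues(np.array(c["rvec"],float)); print(n,-R.T@np.array(c["tvec"]).ravel(),c["mtx"][0])
print(readout.get_obs())
E
```

```text
top [ 0.36651269 -0.02043924  1.33681541] [379.34150873   0.         260.14823496]
side [0.37782071 1.15682411 1.34733641] [479.82276404   0.         251.82334913]
{'time_s': 0.1, 'qpos': array([-1.37560841e+00,  3.00399362e-01,  1.52151640e+00,  3.27882919e-06,
        1.32069323e+00, -6.65994484e-02]), 'joint_vel': array([-0.00126956, -0.00099613, -0.00241521, -0.001325  , -0.00217161,
        0.00150322]), 'tau': array([-6.61714912e-04, -5.32646334e+01, -3.53284371e+01,  7.09119765e-02,
        2.34872400e-02, -5.99852046e-05]), 'ee_pos': array([ 0.1422971 , -0.53103237,  0.20495304]), 'eef_rot': array([-3.14057878e+00, -7.08063103e-05,  2.61786512e-01]), 'force': array([ 0.75138929, -0.44772921, -0.53154214]), 'moment': array([0.00498767, 0.00551849, 0.03317289]), 'grip_width': 0.0940175410778077}
```

View pics/top0.png

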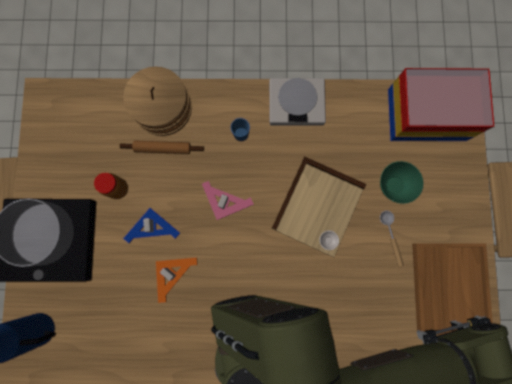

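View pics/side0.png

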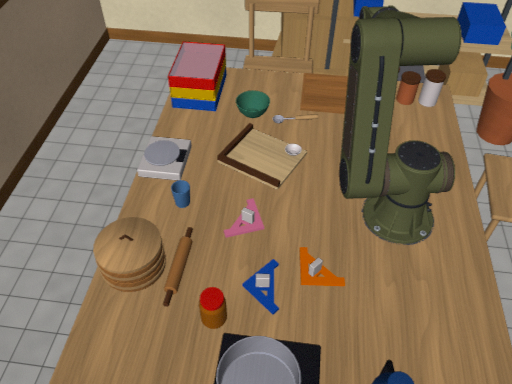

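The triangles that could be taken for the square are blue (150,224), pink (226,202) and orange (172,277) in the top view; the description picks blue. The pastry board with dark rails is at (320,208). The plain brown board at (450,285) has no rails, so it isn't the one. Next is a close crop of both.

Run:
```python
import cv2,numpy as np
i=cv2.imread("pics/top0.png")
a=cv2.resize(i[200:250,115:190],None,fx=8,fy=8,interpolation=cv2.INTER_CUBIC)
cv2.imwrite("pics/c1.png",a)
b=cv2.resize(i[150:262,265:375],None,fx=5,fy=5,interpolation=cv2.INTER_CUBIC); cv2.imwrite("pics/c2.png",b)
```

```text
(no output)
```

View pics/c1.png

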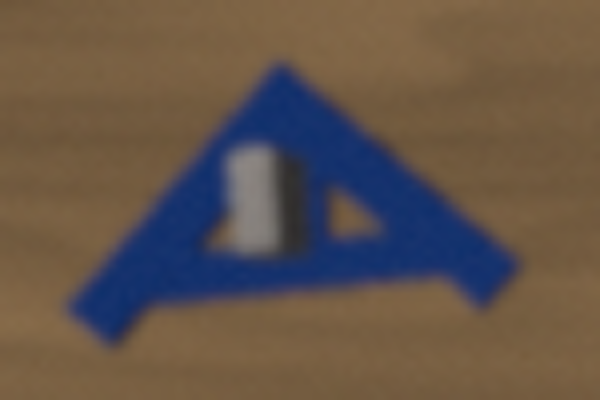

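View pics/c2.png

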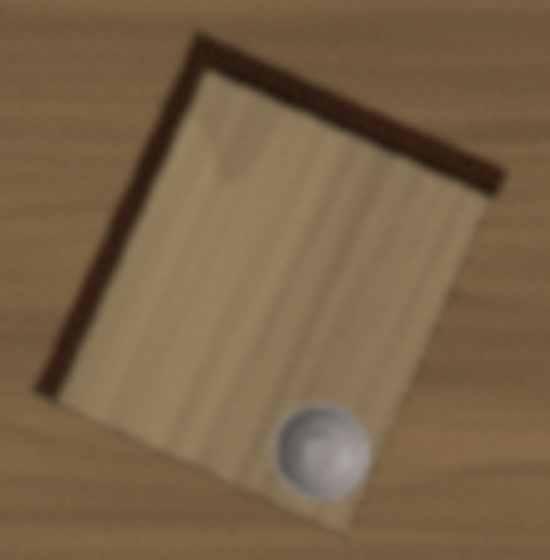

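Crop 1 shows the blue square with its heel at about px (150,208), tips near (123.5,238) and (180,233), and the white fin near (147,225). Crop 2 shows the board with its inner corner at about px (306,164). The long rail (a) runs lower-left, the short rail (b) runs right, and the dish is in the far corner. I'll refine the edges at subpixel level.

```bash
cat >> h.py <<'E'
def edge(img,p0,p1,w=3,n=40):
    "refined line end points near p0-p1 by max gradient along the normal"
    p0,p1=np.array(p0,float),np.array(p1,float); d=(p1-p0)/np.linalg.norm(p1-p0); nn=np.array([-d[1],d[0]])
    s=np.linspace(.12,.88,n); o=np.arange(-w,w+.01,.1)
    Q=(p0+np.outer(s,p1-p0))[:,None]+o[None,:,None]*nn
    q=Q.astype(np.float32)
    v=cv2.remap(img.astype(np.float32),q[...,0],q[...,1],cv2.INTER_CUBIC)
    g=np.abs(np.gradient(v,axis=1)); k=o[g.argmax(1)]
    m=np.abs(k-np.median(k))<.6
    f=np.polyfit(s[m],k[m],1)
    return p0+nn*f[1],p1+nn*(f[0]+f[1]),m.mean(),np.std(k[m]-np.polyval(f,s[m]))
E
python3 - <<'E'
from h import *
c=imaging.camera("top"); col=c["color"].astype(float)
g=col.mean(2); bl=col[...,2]-col[...,0]
u=lambda p,k,o:(np.array(p)+.5)/k-.5+np.array(o)
U1=lambda p:u(p,8,(115,200)); U2=lambda p:u(p,5,(265,150))
def L(img,p,q,z):
    a,b,m,s=edge(img,p,q); P=ray(c,[a,b],z)[:,:2]; d=P[1]-P[0]
    print("  inl %.2f std %.2f"%(m,s),P.round(4).tolist(),"dir %.4f len %.4f"%(np.arctan2(d[1],d[0]),np.hypot(*d))); return P
def X(A,B):
    M=np.c_[A[1]-A[0],-(B[1]-B[0])]; t=np.linalg.solve(M,B[0]-A[0]); return A[0]+t[0]*(A[1]-A[0])
print("board"); 
A=L(g,U2((205,70)),U2((65,400)),.037); B=L(g,U2((205,70)),U2((490,192)),.015); co=X(A,B); print("corner",co)
C=L(g,U2((65,402)),U2((270,495)),.015); D=L(g,U2((490,200)),U2((385,430)),.015)
print("far corner",X(C,D)," a-far edge",X(A,C),np.linalg.norm(X(A,C)-co),"b",np.linalg.norm(X(B,D)-co))
print("square")
A=L(bl,U1((283,62)),U1((68,308)),.012); B=L(bl,U1((283,62)),U1((522,264)),.012); print("heel",X(A,B))
print(ray(c,[U1((68,308)),U1((522,264)),U1((113,347)),U1((484,310))],.012).round(4))
print("fin top",ray(c,[U1((252,145)),U1((255,252)),U1((228,200)),U1((277,200))],.062).round(4))
print("dish",ray(c,[U2((322,452))],.037))
print(readout.get_obs()["time_s"])
E
```

```text
board
  inl 0.68 std 0.24 [[0.6672, -0.1858], [0.4374, -0.0835]] dir 2.7230 len 0.2515
  inl 0.78 std 0.23 [[0.6723, -0.1899], [0.5823, -0.3892]] dir -1.9954 len 0.2186
corner [ 0.67304962 -0.18836665]
  inl 0.95 std 0.27 [[0.4342, -0.088], [0.3696, -0.2289]] dir -2.0002 len 0.1551
  inl 0.82 std 0.24 [[0.5789, -0.3885], [0.4162, -0.3113]] dir 2.6991 len 0.1801
far corner [ 0.34693396 -0.27852047]  a-far edge [ 0.43640664 -0.0830976 ] 0.2590009118414188 b 0.22115812864817233
square
  inl 0.95 std 0.27 [[0.5152, 0.3597], [0.4076, 0.4478]] dir 2.4553 len 0.1391
  inl 0.95 std 0.27 [[0.514, 0.359], [0.4258, 0.2517]] dir -2.2589 len 0.1389
heel [0.51477849 0.36000234]
[[0.407  0.4472 0.012 ]
 [0.4263 0.2513 0.012 ]
 [0.3903 0.4269 0.012 ]
 [0.4064 0.2672 0.012 ]]
fin top [[0.4737 0.3559 0.062 ]
 [0.4289 0.3527 0.062 ]
 [0.4506 0.365  0.062 ]
 [0.4506 0.3445 0.062 ]]
dish [[ 0.40060068 -0.26248254  0.037     ]]
0.15
```

Board corner is (0.673,-0.188) with its x axis at 2.716 rad; measured lengths of 259 and 221 mm agree with 260 and 220. The square's heading is 2.454 rad and the fin centre is (0.4505,0.354), which the heel and fin measurements agree on. The tool needs yaw 0.098 (-0.164) for the pinch. I'll travel around the base.

Emit:
arm_command(increments=[{"slide":[0.03,-0.0,0],"gripper":1},{"slide":[0.07,0.04,0],"gripper":1},{"slide":[0.11,0.08,0],"gripper":1},{"slide":[0.15,0.12,0],"gripper":1},{"slide":[0.19,0.16,0],"gripper":1},{"slide":[0.22,0.21,0],"gripper":1},{"slide":[0.25,0.26,0],"gripper":1},{"slide":[0.27,0.31,0],"gripper":1}])

```text
invalid input
```

Emit:
arm_command(increments=[{"slide":[0.01,0.055,0],"yaw":-0.02},{"slide":[0.02,0.11,0],"yaw":-0.05},{"slide":[0.025,0.165,0],"yaw":-0.08},{"slide":[0.03,0.22,0],"yaw":-0.11},{"slide":[0.035,0.275,0],"yaw":-0.14},{"slide":[0.038,0.33,0],"yaw":-0.164},{"slide":[0.038,0.385,0],"yaw":-0.164},{"slide":[0.038,0.44,0],"yaw":-0.164}])

```text
invalid input
```

Emit:
arm_command(increments=[{"slide":[0.03,0.0,0.0],"yaw":0.0,"gripper":1.0},{"slide":[0.07,0.04,0.0],"yaw":0.0,"gripper":1.0},{"slide":[0.11,0.08,0.0],"yaw":0.0,"gripper":1.0},{"slide":[0.15,0.12,0.0],"yaw":0.0,"gripper":1.0},{"slide":[0.19,0.16,0.0],"yaw":0.0,"gripper":1.0},{"slide":[0.22,0.21,0.0],"yaw":0.0,"gripper":1.0},{"slide":[0.25,0.26,0.0],"yaw":0.0,"gripper":1.0},{"slide":[0.27,0.31,0.0],"yaw":0.0,"gripper":1.0}])

```text
time_s: 1.15
ee_pos: [0.4131, -0.2194, 0.2053]
eef_rot: [-3.141, 0.0, 0.262]
force: [-0.3, 0.2, 0.3]
grip_width: 0.094
```

Emit:
arm_command(increments=[{"slide":[0.01,0.055,0.0],"yaw":-0.02,"gripper":1.0},{"slide":[0.02,0.11,0.0],"yaw":-0.05,"gripper":1.0},{"slide":[0.025,0.165,0.0],"yaw":-0.08,"gripper":1.0},{"slide":[0.03,0.22,0.0],"yaw":-0.11,"gripper":1.0},{"slide":[0.035,0.275,0.0],"yaw":-0.14,"gripper":1.0},{"slide":[0.038,0.33,0.0],"yaw":-0.164,"gripper":1.0},{"slide":[0.038,0.385,0.0],"yaw":-0.164,"gripper":1.0},{"slide":[0.038,0.44,0.0],"yaw":-0.164,"gripper":1.0}])

```text
time_s: 2.15
ee_pos: [0.45, 0.2206, 0.2054]
eef_rot: [3.142, 0.0, 0.098]
force: [0.9, -0.5, 0.1]
grip_width: 0.094
```

Emit:
arm_command(increments=[{"slide":[0.0,0.05,0.0],"yaw":0.0,"gripper":1.0},{"slide":[0.0,0.1,0.0],"yaw":0.0,"gripper":1.0},{"slide":[0.0,0.135,-0.02],"yaw":0.0,"gripper":1.0},{"slide":[0.0,0.135,-0.06],"yaw":0.0,"gripper":1.0},{"slide":[0.0,0.135,-0.1],"yaw":0.0,"gripper":1.0},{"slide":[0.0,0.135,-0.12],"yaw":0.0,"gripper":1.0}])

```text
time_s: 2.9
ee_pos: [0.4494, 0.3532, 0.0829]
eef_rot: [3.14, 0.003, 0.098]
force: [0.4, -0.1, -0.2]
grip_width: 0.0941
```

Run:
```python
from h import *
c=snap("side","pics/s1.png")
p=proj(c,[[.45,.354,.06]])[0].astype(int); print(p)
i=c["color"][p[1]-60:p[1]+60,p[0]-75:p[0]+75,::-1]
cv2.imwrite("pics/s1c.png",cv2.resize(i,None,fx=5,fy=5,interpolation=cv2.INTER_CUBIC))
```

```text
[261 275]
```

View pics/s1c.png

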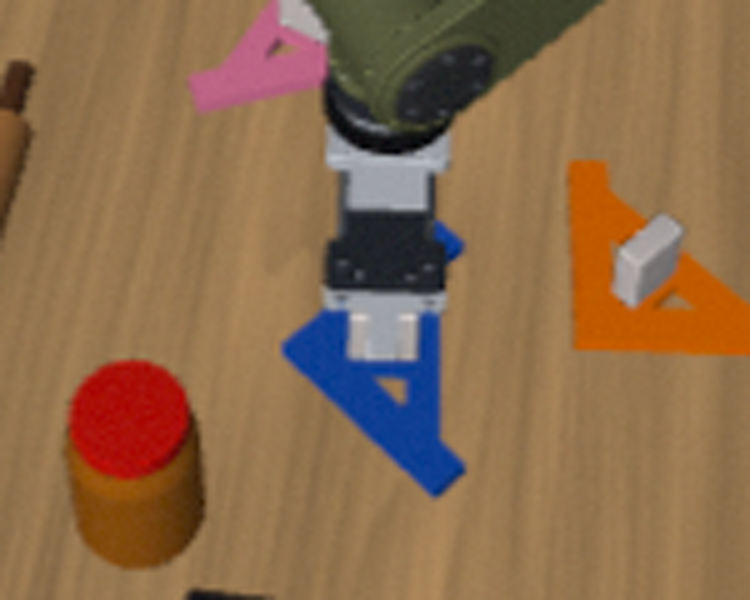

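The side crop shows the fingers straddling the blue square's fin at crop (385,340). I'll descend and grip.

Emit:
arm_command(increments=[{"slide":[0.0,0.0,-0.03],"yaw":0.0,"gripper":1.0},{"slide":[0.0,0.0,-0.05],"yaw":0.0,"gripper":1.0},{"slide":[0.0,0.0,-0.062],"yaw":0.0,"gripper":1.0},{"slide":[0.0,0.0,-0.062],"yaw":0.0,"gripper":0.6},{"slide":[0.0,0.0,-0.062],"yaw":0.0,"gripper":0.3},{"slide":[0.0,0.0,-0.062],"yaw":0.0,"gripper":0.0},{"slide":[0.0,0.0,-0.062],"yaw":0.0,"gripper":0.0},{"slide":[0.0,0.0,-0.062],"yaw":0.0,"gripper":0.0}], grip_force=40)

```text
time_s: 3.95
ee_pos: [0.4504, 0.3538, 0.0237]
eef_rot: [-3.141, -0.0, 0.098]
force: [0.2, -0.4, -0.0]
grip_width: 0.0473
```

Emit:
arm_command(increments=[{"slide":[0.0,0.0,0.0],"yaw":0.0,"gripper":0.0},{"slide":[0.0,0.0,0.02],"yaw":0.0,"gripper":0.0},{"slide":[0.0,0.0,0.04],"yaw":0.0,"gripper":0.0},{"slide":[0.0,0.0,0.07],"yaw":0.0,"gripper":0.0},{"slide":[0.0,0.0,0.1],"yaw":0.0,"gripper":0.0}])

```text
time_s: 4.58
ee_pos: [0.4501, 0.3536, 0.1241]
eef_rot: [3.141, 0.001, 0.098]
force: [-0.7, 0.3, -1.2]
grip_width: 0.019
```

The fingers were still closing as the lift began (47 mm open), so I'll check the grasp height.

Run:
```python
from h import *
o=readout.get_obs(); print(o["ee_pos"],o["force"],o["moment"],o["grip_width"])
c=snap("side","pics/s2.png")
p=proj(c,[[.45,.354,.1]])[0].astype(int); print(p)
i=c["color"][p[1]-60:p[1]+60,p[0]-75:p[0]+75,::-1]
cv2.imwrite("pics/s2c.png",cv2.resize(i,None,fx=5,fy=5,interpolation=cv2.INTER_CUBIC))
```

```text
[0.45012611 0.35357167 0.12406526] [-0.70839348  0.33025353 -1.23167178] [-0.0121168  -0.0278513   0.00115749] 0.01903716359424881
[262 268]
```

View pics/s2c.png

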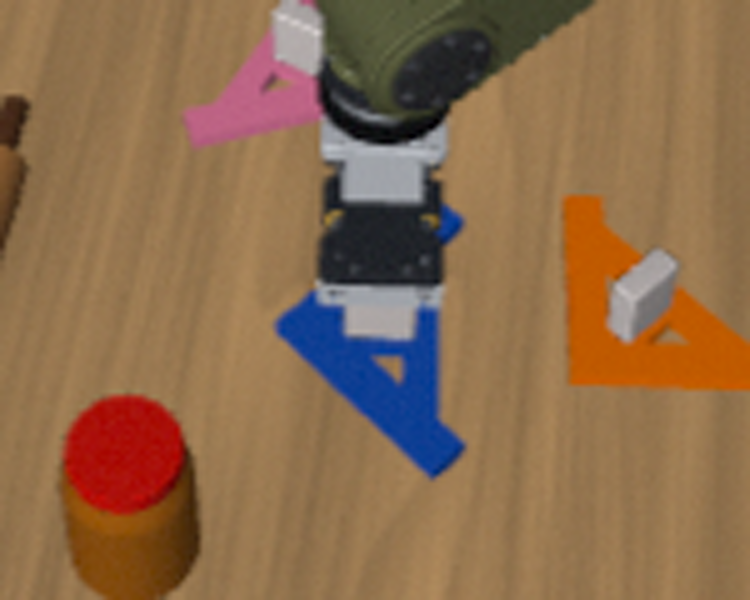

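Run:
```python
from h import *
c=np.load("pics/s2.png.npz")
px=lambda p:(np.array(p)+.5)/5-.5+np.array([262-75,268-60])
th=2.454;h=np.array([.5148,.36]);x=np.array([np.cos(th),np.sin(th)]);y=np.array([-x[1],x[0]])
for n,P in (("tip_a out",h+.14*x),("tip_a in",h+.14*x+.026*y),("heel",h)):
  for z in(.06,.08,.10,.112,.124): print(n,z,((proj(c,[[*P,z]])[0]-np.array([187,208])+.5)*5-.5).round())
```

```text
tip_a out 0.06 [430. 486.]
tip_a out 0.08 [431. 469.]
tip_a out 0.1 [433. 452.]
tip_a out 0.112 [433. 441.]
tip_a out 0.124 [434. 431.]
tip_a in 0.06 [461. 459.]
tip_a in 0.08 [463. 442.]
tip_a in 0.1 [464. 425.]
tip_a in 0.112 [465. 414.]
tip_a in 0.124 [466. 404.]
heel 0.06 [272. 337.]
heel 0.08 [272. 319.]
heel 0.1 [272. 302.]
heel 0.112 [271. 291.]
heel 0.124 [271. 280.]
```

Underside is at z≈0.067 with the TCP at 0.124. The pads hold only the top few mm of the fin, so I'll set it down on the table and regrip properly.

Emit:
arm_command(increments=[{"slide":[0.0,0.0,-0.03],"yaw":0.0,"gripper":0.0},{"slide":[0.0,0.0,-0.05],"yaw":0.0,"gripper":0.0},{"slide":[0.0,0.0,-0.058],"yaw":0.0,"gripper":0.0},{"slide":[0.0,0.0,-0.062],"yaw":0.0,"gripper":0.0},{"slide":[0.0,0.0,-0.062],"yaw":0.0,"gripper":0.0}])

```text
time_s: 5.25
ee_pos: [0.4505, 0.3538, 0.0617]
eef_rot: [-3.141, -0.0, 0.098]
force: [0.4, 0.1, -0.7]
grip_width: 0.0189
```

Emit:
arm_command(increments=[{"slide":[0.0,0.0,-0.002],"yaw":0.0,"gripper":0.0},{"slide":[0.0,0.0,-0.003],"yaw":0.0,"gripper":0.0}])

```text
time_s: 5.5
ee_pos: [0.4505, 0.3539, 0.0588]
eef_rot: [-3.141, -0.001, 0.098]
force: [-2.5, -2.6, 8.4]
grip_width: 0.0192
```

Table contact. I'll open modestly, descend to the grip height, and give the fingers time to close.

Emit:
arm_command(increments=[{"slide":[0.0,0.0,0.001],"yaw":0.0,"gripper":0.5},{"slide":[0.0,0.0,0.001],"yaw":0.0,"gripper":0.5},{"slide":[0.0,0.0,0.001],"yaw":0.0,"gripper":0.5},{"slide":[0.0,0.0,-0.012],"yaw":0.0,"gripper":0.5},{"slide":[0.0,0.0,-0.025],"yaw":0.0,"gripper":0.5},{"slide":[0.0,0.0,-0.035],"yaw":0.0,"gripper":0.5},{"slide":[0.0,0.0,-0.035],"yaw":0.0,"gripper":0.0},{"slide":[0.0,0.0,-0.035],"yaw":0.0,"gripper":0.0}])

```text
time_s: 6.5
ee_pos: [0.4505, 0.3539, 0.0236]
eef_rot: [-3.141, -0.0, 0.098]
force: [0.1, -0.5, -0.3]
grip_width: 0.0303
```

Emit:
arm_command(increments=[{"slide":[0.0,0.0,0.0],"yaw":0.0,"gripper":0.0},{"slide":[0.0,0.0,0.0],"yaw":0.0,"gripper":0.0},{"slide":[0.0,0.0,0.0],"yaw":0.0,"gripper":0.0},{"slide":[0.0,0.0,0.0],"yaw":0.0,"gripper":0.0}])

```text
time_s: 7.0
ee_pos: [0.4505, 0.3539, 0.0238]
eef_rot: [-3.141, -0.001, 0.098]
force: [0.2, 0.1, 5.4]
grip_width: 0.0196
```

Emit:
arm_command(increments=[{"slide":[0.0,0.0,0.03],"yaw":0.0,"gripper":0.0},{"slide":[0.0,0.0,0.06],"yaw":0.0,"gripper":0.0},{"slide":[0.0,0.0,0.09],"yaw":0.0,"gripper":0.0},{"slide":[0.0,0.0,0.12],"yaw":0.0,"gripper":0.0},{"slide":[0.01,-0.04,0.125],"yaw":0.03,"gripper":0.0},{"slide":[0.02,-0.08,0.125],"yaw":0.06,"gripper":0.0},{"slide":[0.03,-0.12,0.125],"yaw":0.1,"gripper":0.0},{"slide":[0.04,-0.16,0.125],"yaw":0.14,"gripper":0.0}])

```text
time_s: 8.0
ee_pos: [0.4902, 0.1924, 0.1481]
eef_rot: [3.142, 0.001, 0.239]
force: [0.3, -0.7, -2.5]
grip_width: 0.0197
```

Emit:
arm_command(increments=[{"slide":[0.01,-0.045,0.0],"yaw":0.03,"gripper":0.0},{"slide":[0.02,-0.09,0.0],"yaw":0.06,"gripper":0.0},{"slide":[0.03,-0.14,0.0],"yaw":0.09,"gripper":0.0},{"slide":[0.04,-0.19,0.0],"yaw":0.122,"gripper":0.0},{"slide":[0.05,-0.24,0.0],"yaw":0.122,"gripper":0.0},{"slide":[0.06,-0.29,0.0],"yaw":0.122,"gripper":0.0},{"slide":[0.068,-0.34,0.0],"yaw":0.122,"gripper":0.0},{"slide":[0.075,-0.38,0.0],"yaw":0.122,"gripper":0.0}])

```text
time_s: 9.0
ee_pos: [0.5651, -0.1881, 0.1479]
eef_rot: [-3.141, 0.001, 0.359]
force: [0.5, 0.1, -2.1]
grip_width: 0.0196
```

Emit:
arm_command(increments=[{"slide":[0.0,-0.04,0.0],"yaw":0.0,"gripper":0.0},{"slide":[0.0,-0.04,-0.04],"yaw":0.0,"gripper":0.0},{"slide":[0.0,-0.04,-0.07],"yaw":0.0,"gripper":0.0},{"slide":[0.0,-0.04,-0.085],"yaw":0.0,"gripper":0.0},{"slide":[0.0,-0.04,-0.095],"yaw":0.0,"gripper":0.0},{"slide":[0.0,-0.04,-0.095],"yaw":0.0,"gripper":0.0}])

```text
time_s: 9.75
ee_pos: [0.5654, -0.2262, 0.0535]
eef_rot: [-3.142, 0.0, 0.36]
force: [0.3, 0.4, -1.5]
grip_width: 0.0194
```

Run:
```python
from h import *
c=snap("side","pics/s3.png")
p=proj(c,[[.55,-.23,.03]])[0].astype(int); print(p)
i=c["color"][p[1]-60:p[1]+60,p[0]-75:p[0]+75,::-1]
cv2.imwrite("pics/s3c.png",cv2.resize(i,None,fx=5,fy=5,interpolation=cv2.INTER_CUBIC))
```

```text
[254 151]
```

View pics/s3c.png

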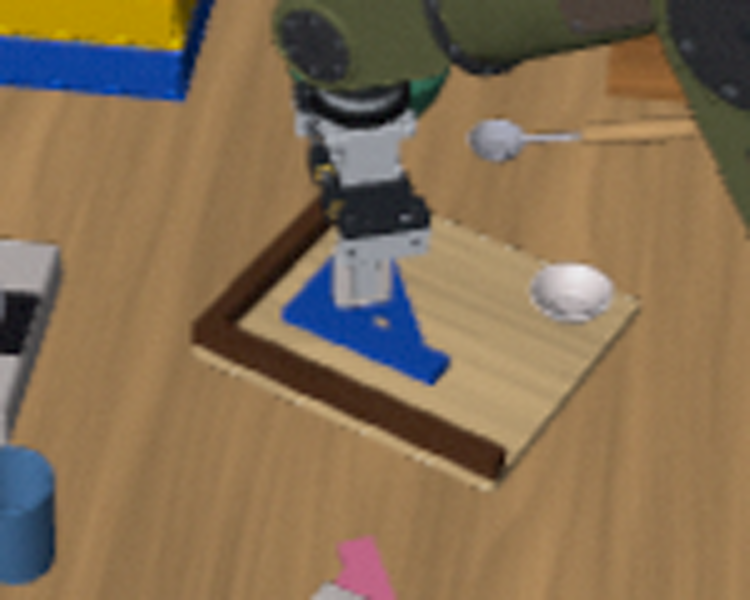

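The side crop shows the square just above the board, parallel to rail a and clear of both rails (heel ≈(283,315), rail corner ≈(240,325)). The dish is clear too. I'll lower it gently.

Emit:
arm_command(increments=[{"slide":[0.0,0.0,-0.006],"yaw":0.0,"gripper":0.0},{"slide":[0.0,0.0,-0.011],"yaw":0.0,"gripper":0.0},{"slide":[0.0,0.0,-0.013],"yaw":0.0,"gripper":0.0},{"slide":[0.0,0.0,-0.0145],"yaw":0.0,"gripper":0.0},{"slide":[0.0,0.0,-0.0145],"yaw":0.0,"gripper":0.0}])

```text
time_s: 10.42
ee_pos: [0.5654, -0.2263, 0.039]
eef_rot: [3.141, -0.0, 0.36]
force: [-0.6, -0.6, -2.0]
grip_width: 0.02
```

Emit:
arm_command(increments=[{"slide":[0.0,0.0,-0.001],"yaw":0.0,"gripper":0.0},{"slide":[0.0,0.0,-0.001],"yaw":0.0,"gripper":0.0}])

```text
time_s: 10.68
ee_pos: [0.5658, -0.2264, 0.0389]
eef_rot: [3.141, -0.001, 0.36]
force: [-0.5, 0.3, 4.2]
grip_width: 0.0196
```

Emit:
arm_command(increments=[{"slide":[0.0,0.0,-0.0005],"yaw":0.0,"gripper":0.0},{"slide":[0.0,0.0,-0.0005],"yaw":0.0,"gripper":0.0}])

```text
time_s: 10.92
ee_pos: [0.566, -0.2265, 0.0389]
eef_rot: [3.14, -0.001, 0.36]
force: [-1.5, 1.1, 9.6]
grip_width: 0.0195
```

Flat on the board. In the board frame the heel is about (36,33) mm clear. Now a lighter 25 N grip and a slide toward the corner, first 24 mm in x and 23 mm in y.

Emit:
arm_command(increments=[{"slide":[0.0,0.0,0.0],"yaw":0.0,"gripper":0.0},{"slide":[0.006,0.002,0.0],"yaw":0.0,"gripper":0.0},{"slide":[0.013,0.0045,0.0],"yaw":0.0,"gripper":0.0},{"slide":[0.02,0.007,0.0],"yaw":0.0,"gripper":0.0},{"slide":[0.027,0.0095,0.0],"yaw":0.0,"gripper":0.0},{"slide":[0.0315,0.011,0.0],"yaw":0.0,"gripper":0.0},{"slide":[0.0315,0.011,0.0],"yaw":0.0,"gripper":0.0}], grip_force=25)

```text
time_s: 11.8
ee_pos: [0.598, -0.2154, 0.0389]
eef_rot: [3.14, -0.002, 0.36]
force: [1.0, 0.8, 7.8]
grip_width: 0.0198
```

```bash
cat >> h.py <<'E'
def bf():
    o=readout.get_obs(); th=2.716; B=np.array([[np.cos(th),np.sin(th)],[-np.sin(th),np.cos(th)]])
    print("t %.2f"%o["time_s"],"board xy of heel(mm)",(1e3*(B@(o["ee_pos"][:2]-[.673,-.1884]))-46).round(1),"F board",(B@o["force"][:2]).round(1),"Fz %.1f"%o["force"][2],"M",o["moment"].round(2),"yaw",o["eef_rot"].round(3),"z",o["ee_pos"][2].round(4))
E
python3 -c "from h import *;bf()"
```

```text
t 11.80 board xy of heel(mm) [11.2  9.6] F board [-0.6 -1.2] Fz 7.8 M [0.49 0.16 0.04] yaw [ 3.14e+00 -2.00e-03  3.60e-01] z 0.0389
```

Emit:
arm_command(increments=[{"slide":[0.0013,0.0005,0.0],"yaw":0.0,"gripper":0.0},{"slide":[0.0026,0.001,0.0],"yaw":0.0,"gripper":0.0},{"slide":[0.004,0.0015,0.0],"yaw":0.0,"gripper":0.0},{"slide":[0.0053,0.002,0.0],"yaw":0.0,"gripper":0.0},{"slide":[0.0066,0.0025,0.0],"yaw":0.0,"gripper":0.0},{"slide":[0.0079,0.003,0.0],"yaw":0.0,"gripper":0.0},{"slide":[0.0079,0.003,0.0],"yaw":0.0,"gripper":0.0}])

```text
time_s: 12.68
ee_pos: [0.6055, -0.2125, 0.0389]
eef_rot: [3.14, -0.002, 0.36]
force: [0.1, -0.9, 9.3]
grip_width: 0.0196
```

```bash
python3 -c "from h import *;bf()"
```

```text
t 12.68 board xy of heel(mm) [5.5 3.8] F board [-0.4  0.8] Fz 9.3 M [0.32 0.37 0.02] yaw [ 3.14e+00 -2.00e-03  3.60e-01] z 0.0389
```

Continuing in 0.5 mm diagonal steps, a few rows per call.

Emit:
arm_command(increments=[{"slide":[0.0007,0.0003,0.0],"yaw":0.0,"gripper":0.0},{"slide":[0.0013,0.0005,0.0],"yaw":0.0,"gripper":0.0},{"slide":[0.002,0.0008,0.0],"yaw":0.0,"gripper":0.0},{"slide":[0.0026,0.001,0.0],"yaw":0.0,"gripper":0.0},{"slide":[0.0026,0.001,0.0],"yaw":0.0,"gripper":0.0}])

```text
time_s: 13.3
ee_pos: [0.6078, -0.2117, 0.0389]
eef_rot: [3.14, -0.001, 0.36]
force: [-2.5, -0.4, 8.5]
grip_width: 0.0197
```

```bash
python3 -c "from h import *;bf()"
```

```text
t 13.30 board xy of heel(mm) [3.7 2.1] F board [2.1 1.4] Fz 8.5 M [ 0.15  0.73 -0.04] yaw [ 3.14e+00 -1.00e-03  3.60e-01] z 0.0389
```

Emit:
arm_command(increments=[{"slide":[0.0007,0.0003,0.0],"yaw":0.0,"gripper":0.0},{"slide":[0.0013,0.0005,0.0],"yaw":0.0,"gripper":0.0},{"slide":[0.0013,0.0005,0.0],"yaw":0.0,"gripper":0.0}])

```text
time_s: 13.68
ee_pos: [0.6087, -0.212, 0.0389]
eef_rot: [3.14, -0.0, 0.359]
force: [-5.9, -4.7, 10.0]
grip_width: 0.0198
```

```bash
python3 -c "from h import *;bf()"
```

```text
t 13.68 board xy of heel(mm) [2.8 2. ] F board [3.5 6.8] Fz 10.0 M [-0.59  1.25 -0.15] yaw [ 3.14  -0.     0.359] z 0.0389
```

Rail a is touching (y stalled, 6.8 N). Now I'll push along board -x toward rail b.

Emit:
arm_command(increments=[{"slide":[0.0005,-0.0002,0.0],"yaw":0.0,"gripper":0.0},{"slide":[0.0009,-0.0004,0.0],"yaw":0.0,"gripper":0.0},{"slide":[0.0009,-0.0004,0.0],"yaw":0.0,"gripper":0.0}])

```text
time_s: 14.05
ee_pos: [0.6096, -0.2123, 0.0389]
eef_rot: [3.14, -0.0, 0.359]
force: [-5.1, -6.1, 9.8]
grip_width: 0.0202
```

```bash
python3 -c "from h import *;bf()"
```

```text
t 14.05 board xy of heel(mm) [1.8 2. ] F board [2.1 7.7] Fz 9.8 M [-0.6   1.24 -0.17] yaw [ 3.14  -0.     0.359] z 0.0389
```

Emit:
arm_command(increments=[{"slide":[0.0005,-0.0002,0.0],"yaw":0.0,"gripper":0.0},{"slide":[0.0009,-0.0004,0.0],"yaw":0.0,"gripper":0.0},{"slide":[0.0009,-0.0004,0.0],"yaw":0.0,"gripper":0.0}])

```text
time_s: 14.42
ee_pos: [0.6105, -0.2127, 0.0389]
eef_rot: [3.14, -0.0, 0.359]
force: [-6.5, -4.7, 10.3]
grip_width: 0.0202
```

```bash
python3 -c "from h import *;bf()"
```

```text
t 14.43 board xy of heel(mm) [0.9 2. ] F board [4.  6.9] Fz 10.3 M [-0.51  1.29 -0.22] yaw [ 3.14  -0.     0.359] z 0.0389
```

Emit:
arm_command(increments=[{"slide":[0.0005,-0.0002,0.0],"yaw":0.0,"gripper":0.0},{"slide":[0.0009,-0.0004,0.0],"yaw":0.0,"gripper":0.0},{"slide":[0.0009,-0.0004,0.0],"yaw":0.0,"gripper":0.0}])

```text
time_s: 14.8
ee_pos: [0.6106, -0.2127, 0.0389]
eef_rot: [3.141, 0.001, 0.359]
force: [-15.2, -0.2, 14.0]
grip_width: 0.0199
```

```bash
python3 -c "from h import *;bf()"
```

```text
t 14.80 board xy of heel(mm) [0.8 1.9] F board [13.8  6.4] Fz 14.0 M [-0.07  2.34 -0.21] yaw [3.141e+00 1.000e-03 3.590e-01] z 0.0389
```

Emit:
arm_command(increments=[{"slide":[0.0005,-0.0002,0.0],"yaw":0.0,"gripper":0.0},{"slide":[0.0009,-0.0004,0.0],"yaw":0.0,"gripper":0.0},{"slide":[0.0009,-0.0004,0.0],"yaw":0.0,"gripper":0.0}])

```text
time_s: 15.18
ee_pos: [0.6107, -0.2127, 0.0389]
eef_rot: [-3.14, 0.003, 0.359]
force: [-20.5, 1.8, 20.0]
grip_width: 0.0201
```

```bash
python3 -c "from h import *;bf()"
```

```text
t 15.18 board xy of heel(mm) [0.7 1.8] F board [19.4  6.8] Fz 20.0 M [ 0.43  3.6  -0.2 ] yaw [-3.14e+00  3.00e-03  3.59e-01] z 0.0389
```

Both rails are in contact. I'll balance the push: a bit less on rail b, more on rail a, and less downward.

Emit:
arm_command(increments=[{"slide":[-0.0002,0.0006,0.0005],"yaw":0.0,"gripper":0.0},{"slide":[-0.0001,0.0009,0.0007],"yaw":0.0,"gripper":0.0},{"slide":[-0.0001,0.0009,0.0007],"yaw":0.0,"gripper":0.0},{"slide":[-0.0001,0.0009,0.0007],"yaw":0.0,"gripper":0.0}])

```text
time_s: 15.68
ee_pos: [0.6108, -0.2127, 0.0389]
eef_rot: [-3.142, 0.003, 0.359]
force: [-15.5, -5.3, 11.3]
grip_width: 0.0199
```

Run:
```python
from h import *
bf()
c=snap("side","pics/s4.png"); snap("top","pics/t4.png")
p=proj(c,[[.57,-.2,.03]])[0].astype(int); print(p)
i=c["color"][p[1]-45:p[1]+45,p[0]-55:p[0]+55,::-1]
cv2.imwrite("pics/s4c.png",cv2.resize(i,None,fx=6,fy=6,interpolation=cv2.INTER_CUBIC))
```

```text
t 15.68 board xy of heel(mm) [0.7 1.8] F board [12.  11.2] Fz 11.3 M [-0.73  2.68 -0.13] yaw [-3.142e+00  3.000e-03  3.590e-01] z 0.0389
[248 156]
```

View pics/s4c.png

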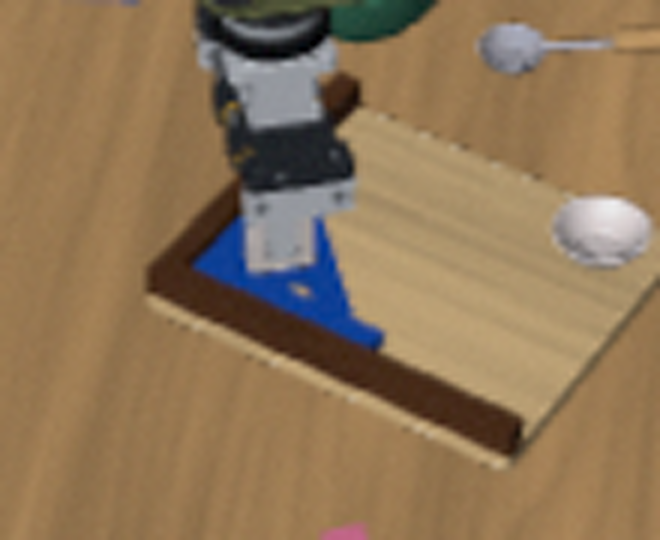

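The crop shows the square snug in the corner: the edge along rail a is flush from (192,262) to (375,340), with no board visible between. A small yaw probe will check that it bears squarely in both directions.

Emit:
arm_command(increments=[{"slide":[0.0,0.0,0.0],"yaw":0.015,"gripper":0.0},{"slide":[0.0,0.0,0.0],"yaw":0.015,"gripper":0.0},{"slide":[0.0,0.0,0.0],"yaw":0.015,"gripper":0.0}])

```text
time_s: 16.15
ee_pos: [0.6108, -0.2126, 0.039]
eef_rot: [-3.141, 0.003, 0.374]
force: [-14.4, -5.7, 10.6]
grip_width: 0.02
```

```bash
python3 -c "from h import *;bf()"
```

```text
t 16.15 board xy of heel(mm) [0.6 1.7] F board [10.8 11.1] Fz 10.6 M [-0.77  2.63 -0.43] yaw [-3.141e+00  3.000e-03  3.740e-01] z 0.039
```

Emit:
arm_command(increments=[{"slide":[0.0,0.0,0.0],"yaw":-0.03,"gripper":0.0},{"slide":[0.0,0.0,0.0],"yaw":-0.03,"gripper":0.0},{"slide":[0.0,0.0,0.0],"yaw":-0.03,"gripper":0.0}])

```text
time_s: 16.52
ee_pos: [0.6109, -0.2126, 0.0389]
eef_rot: [3.141, 0.003, 0.345]
force: [-14.1, -4.4, 10.4]
grip_width: 0.02
```

```bash
python3 -c "from h import *;bf()"
```

```text
t 16.52 board xy of heel(mm) [0.6 1.7] F board [11.1  9.8] Fz 10.4 M [-0.75  2.53  0.42] yaw [3.141e+00 3.000e-03 3.450e-01] z 0.0389
```

The moment is symmetric (±0.43 N·m) with forces unchanged, so the square is held flush and only turns in the fingers. I'll recentre, settle and check.

Emit:
arm_command(increments=[{"slide":[0.0,0.0,0.0],"yaw":0.02,"gripper":0.0},{"slide":[0.0,0.0,0.0],"yaw":0.012,"gripper":0.0},{"slide":[0.0,0.0,0.0],"yaw":0.012,"gripper":0.0},{"slide":[0.0,0.0,0.0],"yaw":0.012,"gripper":0.0},{"slide":[0.0,0.0,0.0],"yaw":0.012,"gripper":0.0},{"slide":[0.0,0.0,0.0],"yaw":0.012,"gripper":0.0}])

```text
time_s: 17.27
ee_pos: [0.6109, -0.2126, 0.0389]
eef_rot: [3.141, 0.003, 0.356]
force: [-14.0, -4.7, 10.2]
grip_width: 0.02
```

Run:
```python
from h import *
bf(); c=snap("top","pics/t5.png")
i=c["color"][150:262,265:375,::-1]; cv2.imwrite("pics/t5c.png",cv2.resize(i,None,fx=5,fy=5,interpolation=cv2.INTER_CUBIC))
```

```text
t 17.27 board xy of heel(mm) [0.5 1.7] F board [10.8 10.1] Fz 10.2 M [-0.74  2.5  -0.08] yaw [3.141e+00 3.000e-03 3.560e-01] z 0.0389
```

View pics/t5c.png

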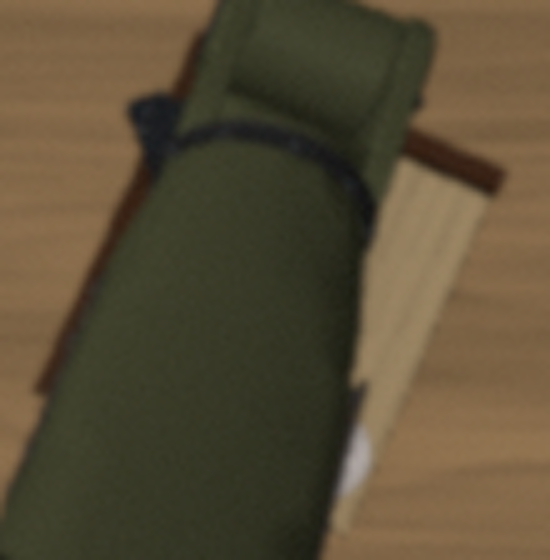

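The top view is blocked by the arm, so it adds nothing about the square; rails and dish haven't moved. Forces are steady at about 11 and 10 N with a moment near zero, so I'm handing in.

```bash
python3 -c "
from h import *
print(job.hand_in()); bf()"
```

```text
the job is handed in; nothing more can be done
None
the job is handed in; nothing more can be done
```

I picked up the blue square, laid it flat on the board about 33–36 mm clear of both rails, and slid it into the corner. I handed in at about 17 s of the 51 s, still gripping it at 25 N and pressing it home; no verdict was reported.

**Last checks:**
- **Push on the rails:** the arm's force reading gave about 11 N toward rail b and 10 N toward rail a, steady, with about 10 N downward. Contact on each rail was inferred from the arm's force reading and the square stopping, not measured at the rails.
- **Squareness:** turning the tool about 0.015 rad each way gave equal and opposite moments (±0.43 N·m), and position and push hardly changed. The square is therefore bearing on both rails. The last side picture shows the edge along rail a flush; the arm hid much of rail b's edge.
- **Heel position:** the tool position puts the heel 0.5 mm and 1.7 mm from the measured corner. That is within the roughly 2 mm calibration error.

**What went wrong or could not be checked:**
- **First grip:** I lifted before the fingers had closed, so they caught only the top few millimetres of the fin. I set the square back on the table and regripped it properly before carrying it.
- **Final top view:** the arm blocked it, so it confirmed nothing about the square.
- **Other objects:** the dish looked unmoved in the side pictures; I did not measure the others again.

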